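# Load the battery test case, shut it, work the contact plunger and key in the test

### The arm

A 6-joint arm with a two-finger parallel gripper is mounted at the origin on the work surface. World frame = base frame: x ahead of the robot, y to its left, z up, the work surface at z = 0. Lengths are in m, angles in rad, forces in N, time in s.
With the tool pointing down it reaches from about 0.35 to 0.875 m from the base axis. Payload 4.2 kg.
Tool frame: the origin (TCP) lies at the very end of the fingers, on their centre line; the grasp point (between the pads) lies 19 mm behind it; z points along the fingers, y is the line along which they close (so a half turn about z gives the same grasp; the last joint's range is limited). The gripper opens to 85 mm and grips with 20 to 120 N. Pads are 22 mm wide; open, the fingers measure 114 mm over their backs; the gripper's body (76 mm by 85 mm) begins 54 mm behind the grasp point. The pads swing forward as they close: fully open they stand 13 mm farther back than shut.
Start: joints at [-0.87, 0.385, 0.008, 0, -1.194, -0.259], TCP at [0.267, -0.565, 0.231] pointing down, gripper open.
Joint ranges: [-3.14, 3.14], [-1.21, 2.06], [-1.07, 1.41], [-3.16, 2.05], [-2.99, -0.16], [-3.1, 3.1]. Speed limits (rad/s): [2.79, 2.79, 3.14, 3.14, 3.14, 3.14].

### API

Orientations are given as a unit quaternion [w, x, y, z].
In Python, from plant import ctrl gives the robot as it stands.
- The arm moves only by the shell command python3 -m jog 'ROWS' [OPENING] [FORCE]. ROWS is JSON, one flat list of numbers, 4 for each row, row after row: the shift along the tool's x, y, z each as a share of 25 mm, from -1 to 1, then the turn about the tool's z as a share of 60 degrees, from -1 to 1. In form: [x, y, z, yaw, x, y, z, yaw, ...]. A call has 1 to 5 rows; each row shifts and turns the commanded pose from where the row before left it, along the tool's axes as they then stand; what a row does not reach is not made up. A row lasts 1/12 s, in which the tool goes at most 41.7 mm and 7.16 degrees, less where a joint would pass 70% of its speed; a pose out of reach is approached as far as the arm can. A call with a number of a shift or a turn outside -1 to 1 is refused whole. A call with a gripper value outside its range is refused whole. OPENING is the closure, from 0 (fully open) to 1 (shut), set as the call begins (- or left out, the last holds). The fingers move at their own pace and stop on an object; FORCE is the grip in N (left out, the last holds). Time passes only in rows, so rows that do not move let the fingers close. It gives the time, the measured TCP pose, the force, the opening and the grip force at its end, in the units of the state.
- ctrl.get_state(): the state, without advancing time (a new reading comes with each control period).
- ctrl.read_camera(name): name is "scene" or "top" or "wrist"; returns a dict with "image" (384x512x3 uint8, red, green, blue), "fovy" (degrees; the focal length in pixels is half the picture's height over the tangent of half this angle, whatever the lens; pixels are square), "cx", "cy" (the principal point, pixels), "R" (3x3) and "t" (3): a world point X has camera coordinates R X + t. Camera axes: x right, y down, z forward; pixel columns grow to the right and rows downward; lengths in m; the calibration is good to about 2 mm. A picture is of the moment at which its call begins. There is no depth.
- ctrl.close_job(): hands the job in; it is judged then, once.
The state is a dict: "t": time; "joint_positions": joint angles; "qd": joint speeds; "effort": joint torques, N m; "position": TCP position; "tool_rot": TCP orientation; "wrist_force": force on the tool from outside, world axes, zero at the start; "ft_torque": the same for the moment, N m; "finger_gap": finger opening in m; "gripper_force": force on a finger pad.
Only numpy, scipy, OpenCV 4.12 (cv2) and the standard library are available. Lean on these libraries where they do the work, as an engineer would, in place of code of your own. Each camera call takes 0.05 s, during which the arm holds its last target. There are 200 camera calls.

### The job

Put every black battery pack on the bench into the open gold test case, each lying flat in a bay of its own, then lower the blue lid until it is shut. With the lid shut, push the red plunger beside the case right down to its stop twice, each time holding it there for about a second and letting it come all the way up, then press the keys on the console fully down one at a time: yellow, blue, green. Leave the tub, the spool and the transformer where they stand.

Things in the scene. Friction and masses are not known exactly. Their poses are not given: they have to be found in the camera images.
- pack_a: black battery pack, a plain block 84 long (its x) x 34 wide (its y) x 32 high (its z) mm, 0.1 to 0.2 kg, with grey sides and two brass studs on top; origin at its centre; starts lying flat on the bench to the robot's right. May be absent: then None
- pack_b: black battery pack, a plain block 84 long (its x) x 34 wide (its y) x 32 high (its z) mm, 0.1 to 0.2 kg, with grey sides and two brass studs on top; origin at its centre; starts lying flat on the bench to the robot's right. May be absent: then None
- pack_c: black battery pack, a plain block 84 long (its x) x 34 wide (its y) x 32 high (its z) mm, 0.1 to 0.2 kg, with grey sides and two brass studs on top; origin at its centre; starts lying flat on the bench to the robot's right. May be absent: then None
- pack_d: black battery pack, a plain block 84 long (its x) x 34 wide (its y) x 32 high (its z) mm, 0.1 to 0.2 kg, with grey sides and two brass studs on top; origin at its centre; starts lying flat on the bench to the robot's right. May be absent: then None
- case: fixed test case, 112 (x) x 276 (y) x 45 high mm, walls 6 mm (long ones gold, ends black), yawed up to 0.15 rad; origin under its centre, x away from the robot. Floor 5 mm above the bench. Three yellow ridges, 6 mm thick, tops 15 mm above the bench, part it into four bays 100 (x) x 60 to 63 (y) mm centred at y = -99, -33, 33, 99 mm; a pack lies in a bay with its length along x
- lid (a joint): lid angle, rad: 0 shut, 1.9 fully open; starts open at 1.6 to 1.85. A stiff hinge: the lid stays where it is left and 2 to 3 N at its free edge move it
- lid_hinge (a point): middle of the lid's hinge line, which runs along the case's y on its far (+x) top rim, 45 mm above the bench. The lid is a plate 114 mm (away from the hinge) x 276 mm, 6 mm thick, blue frame with a clear window; shut, it lies on the rim and reaches from the hinge line to the near wall, with its upper side 51 mm above the bench
- lid_lip (a point): on the orange lip in the middle of the lid's free edge, 126 mm from the hinge line: the centre of the lip's outer face (up when shut, away from the robot when open). The lip is 80 mm (along y) x 24 mm x 12 mm thick and sticks out beyond the plate
- plunger (a joint): plunger travel downwards, m: 0 up, 0.025 at its stop; it springs back when let go. 3 N start it and 10 N bring it to the stop
- plunger_top (a point): centre of the top of the red plunger head, a disc of 40 mm diameter, 14 mm thick; 114 mm above the bench when up, 89 mm at its stop; it moves vertically. It stands on a black block 66 x 66 x 60 mm with a steel collar (top at 70 mm) at the right (-y) end of the case, 172 mm from the case's centre
- console: key console fixed to the bench, black box 120 (x) x 190 (y) x 45 high mm with a gold top and a small display; origin under its centre; carries the three keys, in an order that varies from start to start
- key_yellow (a joint): travel of the yellow key downwards, m: 0 up, 0.006 fully down; springs back; takes 5 N
- key_blue (a joint): travel of the blue key downwards, m: 0 up, 0.006 fully down; springs back; takes 5 N
- key_green (a joint): travel of the green key downwards, m: 0 up, 0.006 fully down; springs back; takes 5 N
- key_yellow_top (a point): centre of the top of the yellow key, a round cap of 28 mm diameter, about 67 mm above the bench when up and 10 mm proud of its 44 mm black housing; the key next to it is 55 mm away
- key_blue_top (a point): centre of the top of the blue key, a round cap of 28 mm diameter, about 67 mm above the bench when up and 10 mm proud of its 44 mm black housing; the key next to it is 55 mm away
- key_green_top (a point): centre of the top of the green key, a round cap of 28 mm diameter, about 67 mm above the bench when up and 10 mm proud of its 44 mm black housing; the key next to it is 55 mm away
- tub: bystander: open pink plastic tub, 90 mm across, 60 mm high; origin under its centre
- spool: bystander: red spool, 70 mm across, 50 mm high; origin under its centre
- transformer: bystander: dark steel and yellow transformer, 50 x 66 x 45 mm; origin under its centre
Mind the look-alikes: they are no part of the job. What is shaped like the pack_d but orange is not meant. Leave any orange look-alike of the pack_a alone.

How it is judged:
On the way, in this order (a step that is already met when the one before it is completed fails the run):
1. every pack lies flat in a bay of the case (x of pack_a in the frame of case between -0.03 and 0.03 m and y of pack_a in the frame of case between -0.132 and 0.132 m and z of pack_a in the frame of case between 0.01 and 0.028 m and x of pack_b in the frame of case between -0.03 and 0.03 m and y of pack_b in the frame of case between -0.132 and 0.132 m and z of pack_b in the frame of case between 0.01 and 0.028 m and x of pack_c in the frame of case between -0.03 and 0.03 m and y of pack_c in the frame of case between -0.132 and 0.132 m and z of pack_c in the frame of case between 0.01 and 0.028 m and x of pack_d in the frame of case between -0.03 and 0.03 m and y of pack_d in the frame of case between -0.132 and 0.132 m and z of pack_d in the frame of case between 0.01 and 0.028 m), for 0.3 s.
2. the lid is shut (value of joint lid below 0.06 rad), for 0.2 s.
3. the plunger is pushed to its stop and held there, first stroke (value of joint plunger above 0.022 m), for 0.6 s.
4. the plunger has come up again after the first stroke (value of joint plunger below 0.004 m), for 0.1 s.
5. the plunger is pushed to its stop and held there, second stroke (value of joint plunger above 0.022 m), for 0.6 s.
6. the plunger has come up again after the second stroke (value of joint plunger below 0.004 m), for 0.1 s.
7. the yellow key is pressed down (value of joint key_yellow above 0.0042 m), for 0.1 s.
8. the blue key is pressed down (value of joint key_blue above 0.0042 m), for 0.1 s.
9. the green key is pressed down (value of joint key_green above 0.0042 m), for 0.1 s.
At the end, for the whole second after the job is handed in: Every pack lies flat in the case (its centre inside the walls and under 28 mm above the case's underside), at rest; the lid is shut (under 0.06 rad); the plunger is up (under 4 mm) and all keys are up (under 2 mm) (all of step 1 and value of joint lid below 0.06 rad and value of joint plunger below 0.004 m and value of joint each of key_yellow, key_blue, key_green below 0.002 m and linear speed of each of pack_a, pack_b, pack_c, pack_d below 0.02 m/s); the robot touches nothing.
It fails at once if the fingers push the plunger while the lid is not shut (value of joint plunger above 0.012 m and value of joint lid above 0.15 rad and contact force between the fingers and plunger above 1 N).
It fails at once if two keys are down at once (value of joint each of key_yellow, key_blue above 0.003 m or value of joint each of key_blue, key_green above 0.003 m or value of joint each of key_yellow, key_green above 0.003 m).
It fails at once if a bystander is shifted by more than 40 mm or tipped over (distance of any of tub, spool, transformer from where it was at the start of the episode above 0.04 m or angle between any of tub, spool, transformer's own z axis and vertical above 0.5 rad).
Of pack_a, pack_b, pack_c, pack_d only 3 to 4 are there at a start; the rules pass over those that are not, and their reading is None.
At some moment in a run one of pack_a, pack_b, pack_c, pack_d may be knocked a few centimetres aside while the robot is not near it.
Once in a run the grip may slacken for a moment while it holds something.
It also fails if it takes over 208 s, if anything falls off the work surface, if the arm or the gripper's body presses on something with over 40 N, if the wrist force passes 120 N, or if a joint passes its speed limit or range.

## Working session

There is one attempt and no reset: what is moved stays moved. The work goes in short steps, Python scripts to look and compute and a shell command to move; the robot and the scene stay as the last step left them, time stands still between calls to the robot, and variables do not carry over. Pictures are saved under pics/ and viewed, at most 16 in all, crops included, and the job is handed in when it is done.

```bash
ls; mkdir -p pics; python3 - <<'E'
from plant import ctrl
import cv2,numpy as np
for n in ["scene","top","wrist"]:
    c=ctrl.read_camera(n); cv2.imwrite(f"pics/{n}0.png",cv2.cvtColor(c["image"],cv2.COLOR_RGB2BGR))
    print(n,c["fovy"],c["cx"],c["cy"],np.round(c["R"],3).tolist(),np.round(c["t"],3).tolist())
a=cv2.imread("pics/top0.png");print(a.shape)
cv2.imwrite("pics/top0b.png",cv2.resize(a,(800,600),interpolation=cv2.INTER_CUBIC))
print(ctrl.get_state())
E
```

```text
pics
scene 49.35171975252558 260.09258670442426 186.8208318438902 [[-0.775, 0.632, -0.012], [0.502, 0.603, -0.62], [-0.385, -0.486, -0.785]] [0.46, -0.201, 1.659]
top 46.452112433828916 250.74420383528135 192.4206691598269 [[-0.001, -1.0, 0.002], [-0.998, 0.001, -0.069], [0.069, -0.002, -0.998]] [-0.0, 0.571, 1.34]
wrist 63.5261848616355 253.0322783050221 191.32388642836554 [[-0.428, 0.904, 0.002], [0.86, 0.407, 0.309], [0.279, 0.134, -0.951]] [0.624, -0.039, 0.381]
(384, 512, 3)
{'t': 0.15, 'joint_positions': array([-8.70393961e-01,  3.85415231e-01,  6.93923286e-03, -3.38505313e-04,
       -1.19401566e+00, -2.58581004e-01]), 'qd': array([-0.00033008,  0.00024877,  0.00282283, -0.00021336,  0.00085648,
        0.00059595]), 'effort': array([-1.00595014e-04, -3.92677760e+01,  1.88582343e+01,  4.18864667e+00,
       -3.40240789e-03,  7.63706431e-07]), 'position': array([ 0.26705236, -0.56458592,  0.23045337]), 'tool_rot': array([-2.51465337e-04, -2.19057292e-01,  9.75711617e-01,  8.24651179e-04]), 'wrist_force': array([-0.03533343,  1.01804388,  0.22233181]), 'ft_torque': array([-0.00761277, -0.04414853, -0.02830929]), 'gripper_force': 0.0, 'finger_gap': 0.08526276377098865}
```

View pics/top0b.png

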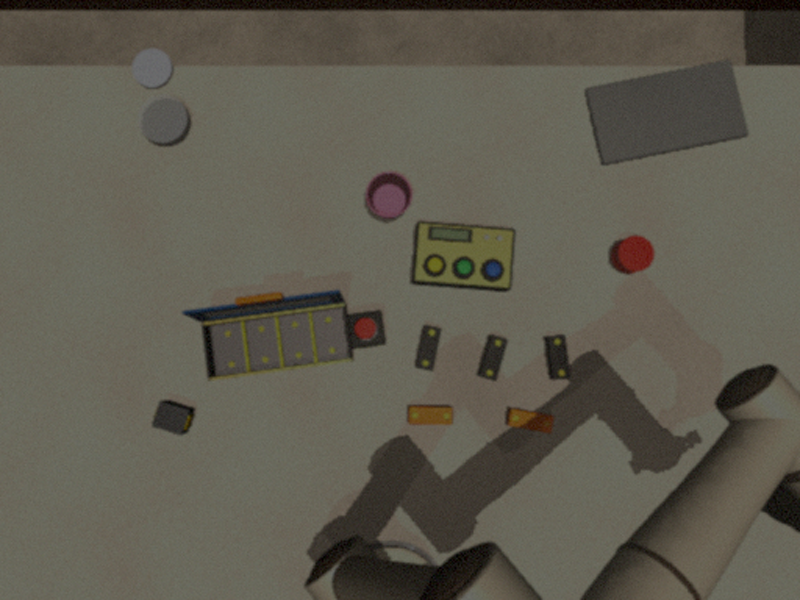

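View pics/scene0.png

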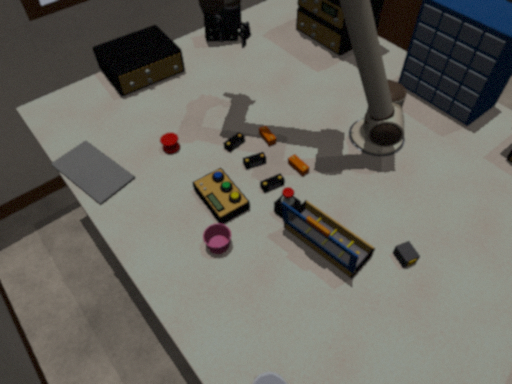

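The top view (800x600) shows three black packs at about (428,347), (491,357) and (557,357), and two orange look-alikes at (430,415) and (530,419). The case is at about (278,340) with its lid open, the plunger at (366,328), and the keys run yellow, green, blue from left to right. I'll measure these and confirm with an enlarged crop.

```bash
cat > h.py <<'E'
from plant import ctrl
import cv2,numpy as np
from scipy.spatial.transform import Rotation as Ro
def cam(n):
    c=ctrl.read_camera(n); c["f"]=192/np.tan(np.radians(c["fovy"]/2)); c["bgr"]=cv2.cvtColor(c["image"],cv2.COLOR_RGB2BGR); return c
def p2w(c,uv,z):
    d=np.array([(uv[0]-c["cx"])/c["f"],(uv[1]-c["cy"])/c["f"],1.]); R=np.array(c["R"]);t=np.array(c["t"])
    o=-R.T@t; w=R.T@d; return o+w*(z-o[2])/w[2]
def w2p(c,X):
    p=np.array(c["R"])@np.array(X,float)+np.array(c["t"]); return p[:2]/p[2]*c["f"]+[c["cx"],c["cy"]]
def tool():
    s=ctrl.get_state(); q=s["tool_rot"]; R=Ro.from_quat([q[1],q[2],q[3],q[0]]).as_matrix(); return s,R
def fingeryaw(R): return np.degrees(np.arctan2(R[1,1],R[0,1]))
def go(X,closedir=None):
    """units along tool axes to go to X (before turning) and yaw units so that tool y lies along world angle closedir (deg)"""
    s,R=tool(); d=np.array(X)-s["position"]; dy=0
    if closedir is not None: # tool z down: +turn about tool z lowers world yaw
        dy=-((closedir-fingeryaw(R)+90)%180-90)
    th=np.radians(-dy); Rz=Ro.from_rotvec([0,0,th]).as_matrix()
    print("pos",np.round(s["position"],4),"fy",round(fingeryaw(R),1),"F",np.round(s["wrist_force"],1),"gap",round(s["finger_gap"],4),"j6",round(s["joint_positions"][5],2))
    print("  units",np.round(R.T@d/.025,2),"| yaw deg",round(dy,1),"share",round(dy/60,3),"| units after turn",np.round((Rz@R).T@d/.025,2))
def blobs(mask,amin):
    n,l,st,ce=cv2.connectedComponentsWithStats(mask.astype(np.uint8)); return [(l==i,ce[i],st[i,4]) for i in range(1,n) if st[i,4]>=amin]
E
python3 - <<'E'
from h import *
c=cam("top"); hsv=cv2.cvtColor(c["bgr"],cv2.COLOR_BGR2HSV); g=c["bgr"].max(2)
for m,ce,a in blobs(g[180:270,240:400]<60,60):
    if a>1500: continue
    ce=ce+[240,180]; ys,xs=np.nonzero(m); (r)=cv2.minAreaRect(np.c_[xs+240,ys+180].astype(np.float32))
    b=cv2.boxPoints(r); W=[p2w(c,p,.032)[:2] for p in b]
    L=[W[1]-W[0],W[2]-W[1]]; L.sort(key=lambda v:-np.hypot(*v))
    print("dark",ce.round(1),a,p2w(c,r[0],.032)[:2].round(3),[round(float(np.hypot(*v)),3) for v in L],np.degrees(np.arctan2(L[0][1],L[0][0])).round(1)%180)
H,S,V=cv2.split(hsv)
for nm,mk in dict(red=((H<6)|(H>174))&(S>150)&(V>90),yel=(H>22)&(H<34)&(S>150)&(V>90),blue=(H>100)&(H<125)&(S>120)&(V>60),green=(H>45)&(H<85)&(S>120)&(V>60),orange=(H>8)&(H<18)&(S>150)&(V>100)).items():
    for m,ce,a in blobs(mk,12): print(nm,ce.round(1),a,"z.067",p2w(c,ce,.067)[:2].round(3),"z.114",p2w(c,ce,.114)[:2].round(3))
a=c["bgr"]; cr=a[185:275,110:390]; cr=cv2.resize(cr,None,fx=2.85,fy=2.85,interpolation=cv2.INTER_CUBIC); cv2.imwrite("pics/crop1.png",np.clip(cr.astype(float)*1.6,0,255).astype(np.uint8))
E
```

```text
dark [293.7 182.6] 133 [ 0.599 -0.131] [0.188, 0.008] 85.3
dark [242.5 210.1] 101 [0.519 0.023] [0.063, 0.018] 0.0
dark [273.2 222.2] 261 [ 0.481 -0.068] [0.08, 0.034] 168.5
dark [314.3 228.4] 303 [ 0.462 -0.192] [0.081, 0.038] 163.5
dark [363.3 236.1] 788 [ 0.421 -0.344] [0.161, 0.122] 172.9
red [406.6 161.9] 374 z.067 [ 0.657 -0.46 ] z.114 [ 0.651 -0.444]
red [233.3 209.8] 120 z.067 [0.517 0.05 ] z.114 [0.515 0.049]
yel [278.1 168.9] 51 z.067 [ 0.637 -0.081] z.114 [ 0.631 -0.078]
yel [179.3 226.1] 15 z.067 [0.469 0.208] z.114 [0.47 0.2 ]
yel [265.3 265.2] 13 z.067 [ 0.356 -0.043] z.114 [ 0.36  -0.041]
yel [285.4 265.7] 14 z.067 [ 0.354 -0.101] z.114 [ 0.359 -0.097]
yel [329.7 267.3] 12 z.067 [ 0.35  -0.229] z.114 [ 0.354 -0.221]
blue [315.3 172. ] 60 z.067 [ 0.628 -0.191] z.114 [ 0.622 -0.184]
green [296.6 170.5] 60 z.067 [ 0.632 -0.136] z.114 [ 0.627 -0.131]
orange [167.1 189.3] 19 z.067 [0.577 0.245] z.114 [0.573 0.236]
orange [155.7 191.4] 26 z.067 [0.571 0.278] z.114 [0.567 0.268]
orange [270.5 268.6] 28 z.067 [ 0.346 -0.058] z.114 [ 0.351 -0.056]
orange [280.1 267.9] 14 z.067 [ 0.348 -0.085] z.114 [ 0.353 -0.082]
```

View pics/crop1.png

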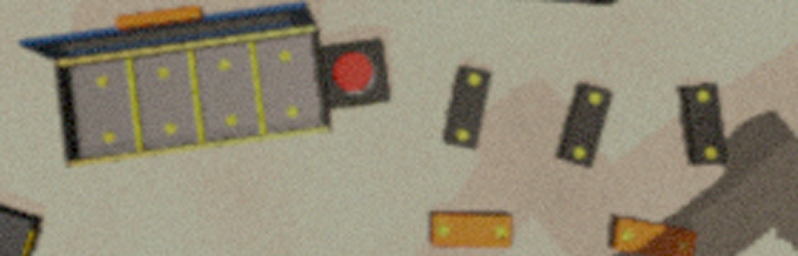

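The crop confirms three black packs with brass studs at crop (467,107), (586,125) and (704,125). The orange ones at (471,230) and (652,237) are look-alikes to be left alone. Case corners and ridges are visible and the bays are empty. Next I work out the poses.

```bash
python3 - <<'E'
from h import *
c=cam("top"); f=lambda u,v,z:p2w(c,(u/2.85+110,v/2.85+185),z)[:2]
for n,a,b in [("P1",(473,79),(462,135)),("P2",(595,99),(579,153)),("P3",(703,97),(711,153))]:
    A,B=f(*a,.033),f(*b,.033); d=A-B; print(n,((A+B)/2).round(4),np.hypot(*d).round(3),np.degrees(np.arctan2(d[1],d[0])).round(1))
for n,a,b,z in [("near rim",(68,163),(329,128),.045),("r1",(129,62),(139,150),.015),("r2",(191,54),(202,141),.015),("r3",(252,46),(264,133),.015)]:
    A,B=f(*a,z),f(*b,z); d=A-B; print(n,A.round(3),B.round(3),((A+B)/2).round(4),np.hypot(*d).round(3),np.degrees(np.arctan2(d[1],d[0])).round(1))
w=cam("wrist"); s,R=tool(); C=-np.array(w["R"]).T@np.array(w["t"]); print("cam in tool",(R.T@(C-s["position"])).round(3),"tool R",R.round(2).tolist())
print("optical axis in tool",(R.T@np.array(w["R"])[2]).round(2))
go([.462,-.32,.18],100)
E
```

```text
P1 [ 0.4795 -0.0704] 0.06 -11.4
P2 [ 0.4595 -0.1958] 0.059 -17.1
P3 [ 0.4604 -0.3218] 0.059 7.2
near rim [0.422 0.345] [0.458 0.074] [0.4398 0.2098] 0.273 97.6
r1 [0.528 0.29 ] [0.434 0.278] [0.4809 0.2837] 0.094 7.3
r2 [0.536 0.224] [0.444 0.211] [0.4899 0.2173] 0.093 7.8
r3 [0.545 0.159] [0.452 0.145] [0.4984 0.1518] 0.094 8.2
cam in tool [ 0.08   0.    -0.143] tool R [[-0.9, -0.43, -0.0], [-0.43, 0.9, 0.0], [0.0, 0.0, -1.0]]
optical axis in tool [-0.31  0.    0.95]
pos [ 0.2672 -0.5648  0.2309] fy 115.3 F [-1.1 -0.7  1.2] gap 0.0854 j6 -0.26
  units [-11.23   5.52   2.04] | yaw deg 15.3 share 0.255 | units after turn [-9.38  8.29  2.04]
```

```bash
python3 -m jog '[0,0,0,0.1,0,0,0,0.1,0,0,0,0.1,-0.8,0.8,0.3,0,-0.8,0.8,0.3,0]' 0
python3 -m jog '[-0.8,0.8,0.4,0,-0.8,0.8,0.4,0,-0.8,0.8,0.4,0,-0.8,0.8,0.4,0,-0.8,0.8,0.4,0]' 
python3 -m jog '[-0.8,0.8,0.4,0,-0.8,0.8,0.4,0,-0.8,0.8,0.4,0,-0.8,0.7,0.4,0,0,0,0,0]'
python3 -m jog '[0,0,0,0,0,0,0,0]'
cat > look.py <<'E'
import sys
from h import *
# look.py out : wrist picture; finds dark tops, stud centres
def packs(c,z=.033):
    hsv=cv2.cvtColor(c["bgr"],cv2.COLOR_BGR2HSV); H,S,V=cv2.split(hsv)
    m=(H>18)&(H<36)&(S>110)&(V>60)
    out=[]
    for mm,ce,a in blobs(m,15):
        out.append((ce.round(1),a,p2w(c,ce,z)[:2].round(4)))
    return out
if __name__=="__main__":
    c=cam("wrist"); cv2.imwrite(f"pics/{sys.argv[1]}.png",c["bgr"])
    for o in packs(c): print(*o)
    go([float(x) for x in sys.argv[2:5]],float(sys.argv[5]))
E
python3 look.py w1 .460 -.322 .13 97.2
```

```text
t: 0.72
position: [0.3016, -0.5205, 0.2161]
tool_rot: [0.0, -0.062, 0.998, -0.0]
wrist_force: [0.6, 0.3, 0.4]
finger_gap: 0.0852
gripper_force: 0.0
t: 1.13
position: [0.3889, -0.4071, 0.166]
tool_rot: [0.0, -0.064, 0.998, -0.0]
wrist_force: [1.0, -0.4, 0.5]
finger_gap: 0.0851
gripper_force: 0.0
t: 1.55
position: [0.4593, -0.3181, 0.1244]
tool_rot: [-0.001, -0.066, 0.998, 0.001]
wrist_force: [-0.3, -0.5, -1.1]
finger_gap: 0.0854
gripper_force: 0.0
t: 1.72
position: [0.4578, -0.3214, 0.1265]
tool_rot: [-0.0, -0.064, 0.998, -0.0]
wrist_force: [0.2, -0.5, -0.0]
finger_gap: 0.0852
gripper_force: 0.0
[308.3  36.6] 634 [ 0.3387 -0.2984]
[392.5  59.5] 261 [ 0.3454 -0.237 ]
[252.5 162.1] 212 [ 0.4312 -0.3253]
[424.1 184. ] 198 [ 0.4313 -0.1878]
[251.  232.2] 116 [ 0.4908 -0.3189]
[384.5 245.9] 97 [ 0.4888 -0.2048]
[338.8 357.4] 40 [ 0.6121 -0.2175]
[420.4 373.8] 51 [ 0.622 -0.133]
[435.6 377.1] 31 [ 0.6242 -0.1168]
pos [ 0.4576 -0.3218  0.1267] fy 97.3 F [-0.1  1.1  0.2] gap 0.0853 j6 -1.12
  units [-0.09 -0.02 -0.13] | yaw deg 0.1 share 0.001 | units after turn [-0.09 -0.02 -0.13]
```

View pics/w1.png

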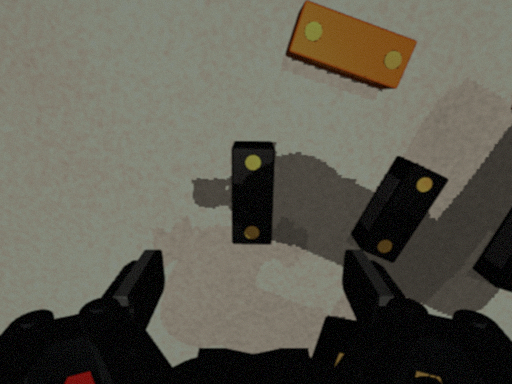

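Packs: studs of P3 at (252.5,162) and (251,232), midpoint (0.461,-0.322). This agrees with the top view. Grasping P3 now.

```bash
python3 -m jog '[-0.07,0,0,0.01,-0.07,0,1,0.01,0,0,1,0,0,0,1,0,0,0,1,0]' 0
python3 -m jog '[0,0,0.5,0,0,0,0.2,0,0,0,0,0]'
python3 -m jog '[0,0,0,0,0,0,0,0,0,0,0,0,0,0,0,0,0,0,0,0]' 1 70
python3 -m jog '[0,0,0,0,0,0,0,0,0,0,0,0]'
python3 -m jog '[0,0,-0.5,0,0,0,-1,0,0,0,-1,0,0,0,-1,0,0,0,-1,0]'
python3 -m jog '[0,0,-0.5,0,0,0,0,0,0,0,0,0]'
python3 - <<'E'
from h import *
go([.4806,.2825,.13],97.6)
E
```

```text
t: 2.18
position: [0.4612, -0.3218, 0.0261]
tool_rot: [0.001, -0.052, 0.999, -0.0]
wrist_force: [0.4, -0.0, 0.7]
finger_gap: 0.0854
gripper_force: 0.0
t: 2.43
position: [0.4604, -0.3213, 0.0079]
tool_rot: [-0.001, -0.053, 0.999, 0.0]
wrist_force: [0.9, 0.0, 1.2]
finger_gap: 0.0854
gripper_force: 0.0
t: 2.85
position: [0.4622, -0.3212, 0.0102]
tool_rot: [0.001, -0.054, 0.999, -0.001]
wrist_force: [1.2, -0.4, -1.6]
finger_gap: 0.0327
gripper_force: 70.0
t: 3.1
position: [0.4622, -0.3211, 0.0102]
tool_rot: [0.001, -0.054, 0.999, -0.001]
wrist_force: [-1.2, 0.3, 6.2]
finger_gap: 0.0329
gripper_force: 71.0
t: 3.52
position: [0.4605, -0.3203, 0.1218]
tool_rot: [-0.001, -0.053, 0.999, 0.001]
wrist_force: [0.2, -0.1, -1.9]
finger_gap: 0.033
gripper_force: 70.0
t: 3.77
position: [0.4609, -0.3204, 0.1336]
tool_rot: [0.0, -0.053, 0.999, 0.0]
wrist_force: [0.0, 1.5, -2.2]
finger_gap: 0.0325
gripper_force: 70.1
pos [ 0.4609 -0.3204  0.1336] fy 96.1 F [ 0.   1.5 -2.2] gap 0.0325 j6 -1.14
  units [-3.34 23.9   0.16] | yaw deg -1.5 share -0.025 | units after turn [-3.97 23.8   0.16]
```

```bash
python3 -m jog '[0,0,-0.7,-0.013,0,0,-0.7,-0.012,-0.15,1,0,0,-0.15,1,0,0,-0.15,1,0,0]'
python3 -m jog '[-0.15,1,0,0,-0.15,1,0,0,-0.15,1,0,0,-0.15,1,0,0,-0.15,1,0,0]'
python3 -m jog '[-0.15,1,0,0,-0.15,1,0,0,-0.15,1,0,0,-0.15,1,0,0,-0.15,1,0,0]'
python3 -m jog '[-0.2,1,0,0,-0.2,1,0,0,-0.2,1,0,0,-0.2,1,0,0,-0.2,1,0,0]'
python3 -m jog '[-0.2,1,0,0,-0.2,1,0,0,-0.2,1,0,0,-0.2,1,0,0,0,0,0,0]'
python3 -m jog '[0,0,0,0,0,0,0,0]'
python3 look.py w2 .481 .3077 .05 97.6
```

```text
t: 4.18
position: [0.461, -0.2439, 0.1666]
tool_rot: [-0.002, -0.065, 0.998, 0.001]
wrist_force: [0.2, 0.6, -1.6]
finger_gap: 0.0331
gripper_force: 47.1
t: 4.6
position: [0.4629, -0.1173, 0.1666]
tool_rot: [-0.002, -0.066, 0.998, 0.0]
wrist_force: [0.5, 0.6, -1.4]
finger_gap: 0.0321
gripper_force: 75.0
t: 5.02
position: [0.4649, 0.0088, 0.1667]
tool_rot: [-0.002, -0.066, 0.998, -0.0]
wrist_force: [0.4, -0.3, -0.9]
finger_gap: 0.0324
gripper_force: 75.0
t: 5.43
position: [0.4733, 0.1357, 0.1666]
tool_rot: [-0.002, -0.066, 0.998, -0.001]
wrist_force: [-0.0, -0.5, -2.0]
finger_gap: 0.0328
gripper_force: 75.0
t: 5.85
position: [0.4812, 0.24, 0.1665]
tool_rot: [-0.001, -0.068, 0.998, -0.0]
wrist_force: [0.4, -0.6, -2.3]
finger_gap: 0.0327
gripper_force: 75.2
t: 6.02
position: [0.4802, 0.2359, 0.1669]
tool_rot: [-0.002, -0.066, 0.998, -0.001]
wrist_force: [-0.2, -0.3, -2.1]
finger_gap: 0.0325
gripper_force: 75.2
[458.1  39. ] 700 [0.3393 0.3841]
[205.7 176.3] 5275 [0.4812 0.1915]
[233.6 153.5] 210 [0.4565 0.2146]
[267.4 152.4] 85 [0.4515 0.2447]
[334.  152.5] 91 [0.4436 0.3043]
[134. 153.] 103 [0.4681 0.1254]
[200.4 152.9] 106 [0.4601 0.1849]
[ 37.9 156.8] 345 [0.4833 0.0389]
[252.5 213.3] 644 [0.5118 0.2393]
[140.9 209.5] 91 [0.5222 0.1329]
[203.7 209.4] 89 [0.5141 0.1924]
[329.4 209. ] 72 [0.4976 0.3115]
[187.  233.9] 31 [0.542  0.1784]
[202.9 233.1] 16 [0.5391 0.1938]
[327.8 233.6] 17 [0.5232 0.3153]
[344.9 236.3] 23 [0.5238 0.3326]
[174.9 237.1] 16 [0.547  0.1668]
[342.1 246. ] 479 [0.5345 0.3322]
[253.1 330.2] 351 [0.6482 0.2581]
pos [0.4804 0.2356 0.1674] fy 97.6 F [ 0.  -0.2 -1.9] gap 0.0322 j6 -2.2
  units [-0.42  2.86  4.69] | yaw deg -0.0 share -0.0 | units after turn [-0.42  2.86  4.69]
```

View pics/w2.png

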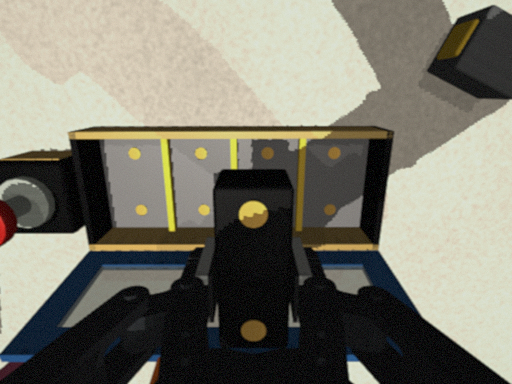

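The wrist view shows the case squarely aligned. The bay contacts form pairs at (334,152)/(329,209), (200,153)/(204,209) and (134,153)/(141,209). I'll get the bay centres from those.

```bash
python3 - <<'E'
from h import *
c=cam("wrist"); f=lambda p,z:p2w(c,p,z)[:2]
P=[((334,152.5),(329.4,209)),((200.4,152.9),(203.7,209.4)),((134,153),(140.9,209.5))]
M=[]
for (a,b),y in zip(P,(.099,-.033,-.099)):
    A,B=f(a,.006),f(b,.006); m=(A+B)/2; M.append(m); print(y,m.round(4),np.hypot(*(A-B)).round(3),np.degrees(np.arctan2(*(B-A)[::-1])).round(1))
d=M[0]-M[2]; print("span",np.hypot(*d).round(4),"yaw",np.degrees(np.arctan2(-d[0],d[1])).round(2))
u=d/np.hypot(*d); C=(M[0]+M[2])/2; print("centre",C.round(4), "rim corners",f((70,133),.045).round(3),f((393,130),.045).round(3))
for y in (.09,.033,-.033): T=C+u*y; print(y,T.round(4)); go([*T,.016],97.6)
E
```

```text
0.099 [0.4779 0.3159] 0.06 7.6
-0.033 [0.4959 0.1848] 0.06 7.9
-0.099 [0.5048 0.1194] 0.06 7.8
span 0.1983 yaw 7.8
centre [0.4913 0.2176] rim corners [0.456 0.075] [0.417 0.346]
0.09 [0.4791 0.3068]
pos [0.4807 0.2356 0.1679] fy 97.6 F [ 0.7 -0.  -1.3] gap 0.0326 j6 -2.2
  units [-0.32  2.84  6.07] | yaw deg -0.0 share -0.001 | units after turn [-0.33  2.84  6.07]
0.033 [0.4868 0.2503]
pos [0.4807 0.2356 0.1679] fy 97.6 F [ 0.7 -0.  -1.3] gap 0.0326 j6 -2.2
  units [-0.33  0.56  6.07] | yaw deg -0.0 share -0.001 | units after turn [-0.33  0.56  6.07]
-0.033 [0.4958 0.1849]
pos [0.4807 0.2356 0.1679] fy 97.6 F [ 0.7 -0.  -1.3] gap 0.0326 j6 -2.2
  units [-0.34 -2.08  6.08] | yaw deg -0.0 share -0.001 | units after turn [-0.34 -2.08  6.08]
```

```bash
python3 -m jog '[-0.1,0.95,0,0,-0.1,0.95,0,0,-0.13,0.94,0,0,0,0,1,0,0,0,1,0]'
python3 -m jog '[0,0,1,0,0,0,1,0,0,0,1,0,0,0,0.7,0,0,0,0.3,0]'
python3 -m jog '[0,0,0.1,0,0,0,0,0,0,0,0,0]'
python3 -m jog '[0,0,0,0,0,0,0,0,0,0,0,0,0,0,0,0]' 0.42
python3 -m jog '[0,0,-0.3,0,0,0,-1,0,0,0,-1,0,0,0,-1,0,0,0,-1,0]'
python3 -m jog '[0,0,-1,0,0,0,-0.7,0,0,0,0,0]' 0
python3 - <<'E'
from h import *
go([.4795,-.0704,.13],78.6)
E
```

```text
t: 6.53
position: [0.481, 0.3095, 0.1197]
tool_rot: [0.002, -0.067, 0.998, 0.002]
wrist_force: [-0.3, -0.4, -2.3]
finger_gap: 0.0322
gripper_force: 75.4
t: 6.95
position: [0.4788, 0.3058, 0.016]
tool_rot: [-0.002, -0.065, 0.998, -0.002]
wrist_force: [-0.7, 0.1, -2.2]
finger_gap: 0.0323
gripper_force: 75.3
t: 7.2
position: [0.481, 0.3088, 0.0175]
tool_rot: [0.001, -0.066, 0.998, 0.001]
wrist_force: [0.3, -0.2, -1.4]
finger_gap: 0.0326
gripper_force: 75.3
t: 7.53
position: [0.4804, 0.3087, 0.0171]
tool_rot: [0.001, -0.067, 0.998, 0.001]
wrist_force: [0.6, 0.0, 0.4]
finger_gap: 0.0496
gripper_force: 0.0
t: 7.95
position: [0.48, 0.3082, 0.1257]
tool_rot: [0.0, -0.066, 0.998, 0.0]
wrist_force: [-1.2, 0.9, -0.0]
finger_gap: 0.0497
gripper_force: 0.0
t: 8.2
position: [0.4821, 0.31, 0.1719]
tool_rot: [0.004, -0.067, 0.998, 0.003]
wrist_force: [0.7, 0.6, 0.5]
finger_gap: 0.0827
gripper_force: 0.0
pos [0.4821 0.31   0.1719] fy 97.7 F [0.7 0.6 0.5] gap 0.0827 j6 -2.29
  units [  2.15 -15.07   1.57] | yaw deg 19.1 share 0.318 | units after turn [ -2.89 -14.94   1.62]
```

```bash
python3 -m jog '[0.14,-1,0,0,0.14,-1,0,0,0.14,-1,0,0,0.14,-1,0,0,0.14,-1,0,0]'
python3 -m jog '[0.14,-1,0,0,0.14,-1,0,0,0.14,-1,0,0,0.14,-1,0,0,0.14,-1,0,0]'
python3 -m jog '[0.14,-1,0,0,0.14,-1,0,0,0.14,-1,0,0,0.14,-1,0,0,0.14,-1,0,0]'
python3 -m jog '[0,0,0.4,0.1,0,0,0.4,0.1,0,0,0.4,0.1,0,0,0.4,0,0,0,0,0]'
python3 -m jog '[0,0,0,0,0,0,0,0]'
python3 look.py w3 .4795 -.0704 .13 78.6; cp pics/w3.png pics/x.png
```

```text
t: 8.62
position: [0.4787, 0.1808, 0.1663]
tool_rot: [-0.0, -0.067, 0.998, -0.0]
wrist_force: [0.3, -0.2, 0.9]
finger_gap: 0.0858
gripper_force: 0.0
t: 9.03
position: [0.478, 0.0545, 0.1664]
tool_rot: [-0.0, -0.066, 0.998, 0.0]
wrist_force: [0.6, -0.4, 0.3]
finger_gap: 0.0855
gripper_force: 0.0
t: 9.45
position: [0.4772, -0.0716, 0.1664]
tool_rot: [-0.0, -0.066, 0.998, 0.0]
wrist_force: [1.3, 0.6, -0.5]
finger_gap: 0.0853
gripper_force: 0.0
t: 9.87
position: [0.4759, -0.0707, 0.1245]
tool_rot: [-0.002, 0.091, 0.996, -0.0]
wrist_force: [-1.3, 0.8, 0.0]
finger_gap: 0.0855
gripper_force: 0.0
t: 10.03
position: [0.478, -0.0704, 0.1268]
tool_rot: [0.0, 0.09, 0.996, -0.0]
wrist_force: [0.3, 0.0, 0.8]
finger_gap: 0.0851
gripper_force: 0.0
[257.1  13.1] 307 [ 0.3511 -0.0446]
[170.4  28.8] 317 [ 0.3498 -0.1048]
[171.1  48.1] 83 [ 0.3617 -0.1075]
[479.9 130.3] 586 [0.4583 0.1069]
[253.3 159.1] 200 [ 0.4494 -0.0651]
[ 95.1 164.6] 220 [ 0.4316 -0.1875]
[474.3 206. ] 131 [0.5199 0.1051]
[251.4 230.5] 156 [ 0.5089 -0.0776]
[ 98.5 233.9] 183 [ 0.489  -0.2046]
[506.  249.1] 80 [0.565  0.1333]
[231.4 344.2] 2109 [ 0.6229 -0.118 ]
pos [ 0.4782 -0.0703  0.127 ] fy 79.6 F [-0.9  0.3  0.6] gap 0.0854 j6 -1.94
  units [-0.05  0.01 -0.12] | yaw deg 1.0 share 0.017 | units after turn [-0.05  0.01 -0.12]
```

View pics/w3.png

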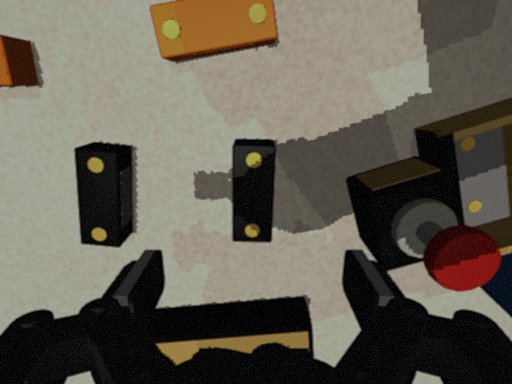

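P1 studs are at (253,159) and (251,230), giving centre (0.479,-0.071), and the pack is centred between the fingers. Grasping it.

```bash
python3 -m jog '[-0.05,-0.03,0,0.025,0,0,1,0,0,0,1,0,0,0,1,0,0,0,1,0]' 0
python3 -m jog '[0,0,0.5,0,0,0,0.2,0,0,0,0,0]'
python3 -m jog '[0,0,0,0,0,0,0,0,0,0,0,0,0,0,0,0,0,0,0,0]' 1 70
python3 -m jog '[0,0,0,0,0,0,0,0,0,0,0,0]'
python3 -m jog '[0,0,-0.5,0,0,0,-1,0,0,0,-1,0,0,0,-1,0,0,0,-1,0]'
python3 -m jog '[0,0,-1,0,0,0,-1,0,0,0,0,-0.11,0,0,0,-0.11,0,0,0,-0.11]'
python3 -m jog '[0,0,0,0,0,0,0,0]'
python3 - <<'E'
from h import *
go([.4868,.2503,.016],97.8)
E
```

```text
t: 10.5
position: [0.4796, -0.0713, 0.0261]
tool_rot: [0.001, 0.104, 0.995, 0.0]
wrist_force: [0.7, 0.5, 0.2]
finger_gap: 0.085
gripper_force: 0.0
t: 10.75
position: [0.4785, -0.0714, 0.0081]
tool_rot: [-0.001, 0.104, 0.995, -0.0]
wrist_force: [-0.3, 0.4, -0.8]
finger_gap: 0.0857
gripper_force: 0.0
t: 11.17
position: [0.4797, -0.0712, 0.01]
tool_rot: [0.001, 0.103, 0.995, 0.0]
wrist_force: [-1.0, 1.1, 5.0]
finger_gap: 0.0323
gripper_force: 71.0
t: 11.42
position: [0.4797, -0.0712, 0.01]
tool_rot: [0.001, 0.103, 0.995, 0.0]
wrist_force: [-1.2, -0.0, 5.8]
finger_gap: 0.0323
gripper_force: 71.1
t: 11.83
position: [0.4781, -0.0714, 0.1223]
tool_rot: [-0.0, 0.104, 0.995, 0.0]
wrist_force: [0.3, -0.0, -2.0]
finger_gap: 0.0329
gripper_force: 70.3
t: 12.25
position: [0.4784, -0.0713, 0.1717]
tool_rot: [0.0, -0.072, 0.997, 0.0]
wrist_force: [0.5, -0.4, -2.1]
finger_gap: 0.0326
gripper_force: 70.2
t: 12.42
position: [0.4783, -0.0714, 0.1711]
tool_rot: [-0.0, -0.067, 0.998, 0.0]
wrist_force: [-0.1, 0.4, -1.3]
finger_gap: 0.0322
gripper_force: 70.2
pos [ 0.4783 -0.0714  0.1711] fy 97.7 F [-0.1  0.4 -1.3] gap 0.0322 j6 -1.62
  units [-2.07 12.7   6.21] | yaw deg -0.1 share -0.001 | units after turn [-2.09 12.7   6.21]
```

```bash
python3 -m jog '[-0.16,1,0,0,-0.16,1,0,0,-0.16,1,0,0,-0.16,1,0,0,-0.16,1,0,0]'
python3 -m jog '[-0.16,1,0,0,-0.16,1,0,0,-0.16,1,0,0,-0.16,1,0,0,-0.16,1,0,0]'
python3 -m jog '[-0.16,0.9,0,0,-0.16,0.9,0,0,-0.16,0.9,0,0,0,0,0,0,0,0,0,0]'
python3 -m jog '[0,0,0,0,0,0,0,0]'
python3 look.py w4 .4868 .2503 .016 97.8 | tail -2
```

```text
t: 12.83
position: [0.481, 0.0562, 0.1711]
tool_rot: [-0.0, -0.067, 0.998, -0.0]
wrist_force: [0.9, 0.5, -1.8]
finger_gap: 0.0328
gripper_force: 70.4
t: 13.25
position: [0.4836, 0.1829, 0.171]
tool_rot: [-0.0, -0.068, 0.998, -0.0]
wrist_force: [-1.0, -0.1, -1.5]
finger_gap: 0.0328
gripper_force: 70.4
t: 13.67
position: [0.4863, 0.2511, 0.1707]
tool_rot: [-0.001, -0.069, 0.998, -0.0]
wrist_force: [0.1, -0.9, -1.3]
finger_gap: 0.033
gripper_force: 70.3
t: 13.83
position: [0.4863, 0.2494, 0.1711]
tool_rot: [-0.0, -0.068, 0.998, -0.0]
wrist_force: [-0.3, -1.0, -1.0]
finger_gap: 0.0326
gripper_force: 70.3
pos [0.4865 0.2493 0.1712] fy 97.8 F [ 0.1 -0.3 -1.6] gap 0.0325 j6 -2.2
  units [-0.02  0.04  6.21] | yaw deg 0.0 share 0.0 | units after turn [-0.02  0.04  6.21]
```

View pics/w4.png

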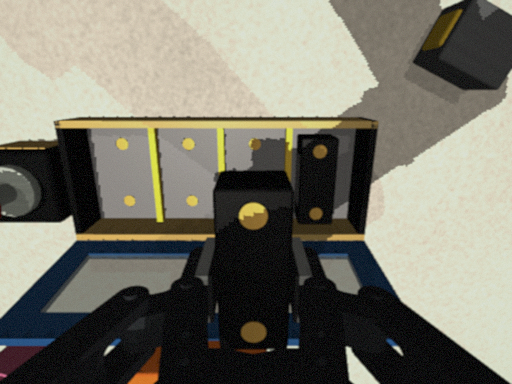

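The first pack is seated in the left bay at (317,178). The held pack goes in the bay next to it, shifted 5 mm toward the free side so the opening fingers clear the first.

```bash
python3 -m jog '[0,-0.2,0,0,0,0,1,0,0,0,1,0,0,0,1,0,0,0,1,0]'
python3 -m jog '[0,0,1,0,0,0,0.8,0,0,0,0.4,0,0,0,0,0,0,0,0,0]'
python3 -m jog '[0,0,0,0,0,0,0,0,0,0,0,0,0,0,0,0]' 0.5
python3 -m jog '[0,0,-0.3,0,0,0,-1,0,0,0,-1,0,0,0,-1,0,0,0,-1,0]'
python3 -m jog '[0,0,-1,0,0,0,-0.7,0,0,0,0,0]' 0
python3 - <<'E'
from h import *
go([.4603,-.196,.17],73.7)
E
```

```text
t: 14.3
position: [0.4875, 0.2444, 0.0709]
tool_rot: [0.0, -0.068, 0.998, 0.0]
wrist_force: [0.4, 0.1, -1.0]
finger_gap: 0.0328
gripper_force: 70.4
t: 14.72
position: [0.4878, 0.245, 0.0166]
tool_rot: [0.0, -0.069, 0.998, 0.0]
wrist_force: [0.3, 0.3, -1.4]
finger_gap: 0.0326
gripper_force: 71.6
t: 15.05
position: [0.4876, 0.2455, 0.0169]
tool_rot: [0.0, -0.069, 0.998, 0.0]
wrist_force: [0.7, -0.0, 0.2]
finger_gap: 0.043
gripper_force: 0.0
t: 15.47
position: [0.4872, 0.2452, 0.1257]
tool_rot: [0.0, -0.069, 0.998, 0.0]
wrist_force: [-0.3, -0.2, 0.8]
finger_gap: 0.0424
gripper_force: 0.0
t: 15.72
position: [0.4894, 0.2468, 0.1717]
tool_rot: [0.004, -0.07, 0.998, 0.003]
wrist_force: [-0.1, 0.9, 0.2]
finger_gap: 0.0771
gripper_force: 0.0
pos [0.4894 0.2468 0.1717] fy 98.0 F [-0.1  0.9  0.2] gap 0.0771 j6 -2.2
  units [  3.61 -17.38  -0.04] | yaw deg 24.3 share 0.405 | units after turn [ -3.85 -17.33   0.02]
```

```bash
python3 -m jog '[0.2,-1,0,0,0.2,-1,0,0,0.2,-1,0,0,0.2,-1,0,0,0.2,-1,0,0]'
python3 -m jog '[0.2,-1,0,0,0.2,-1,0,0,0.2,-1,0,0,0.2,-1,0,0,0.2,-1,0,0]'
python3 -m jog '[0.2,-1,0,0,0.2,-1,0,0,0.2,-1,0,0,0.2,-1,0,0,0.2,-1,0,0]'
python3 -m jog '[0.3,-1,0,0.1,0.3,-1,0.4,0.1,0,0,0.5,0.1,0,0,0.5,0.1,0,0,0.4,0]'
python3 -m jog '[0,0,0,0,0,0,0,0]'
python3 look.py w5 .4603 -.196 .127 73.4
```

```text
t: 16.13
position: [0.4791, 0.1168, 0.1663]
tool_rot: [-0.0, -0.069, 0.998, 0.0]
wrist_force: [0.6, -0.0, 0.6]
finger_gap: 0.0856
gripper_force: 0.0
t: 16.55
position: [0.4715, -0.0104, 0.1664]
tool_rot: [-0.0, -0.069, 0.998, 0.0]
wrist_force: [0.7, -0.7, 0.7]
finger_gap: 0.0855
gripper_force: 0.0
t: 16.97
position: [0.464, -0.1376, 0.1664]
tool_rot: [-0.0, -0.069, 0.998, 0.0]
wrist_force: [0.8, -0.3, -0.3]
finger_gap: 0.0856
gripper_force: 0.0
t: 17.38
position: [0.4531, -0.188, 0.1204]
tool_rot: [-0.001, 0.143, 0.99, 0.0]
wrist_force: [-0.1, 0.4, 0.2]
finger_gap: 0.0858
gripper_force: 0.0
t: 17.55
position: [0.4535, -0.1875, 0.1211]
tool_rot: [-0.001, 0.14, 0.99, -0.0]
wrist_force: [-0.1, 0.1, -0.5]
finger_gap: 0.0855
gripper_force: 0.0
[419.9   2.7] 95 [ 0.3543 -0.0458]
[329.9  23.2] 301 [ 0.3499 -0.1047]
[145.6  78.3] 390 [ 0.3481 -0.2358]
[59.5 84.3] 252 [ 0.335  -0.2957]
[271.8 146. ] 211 [ 0.4185 -0.1631]
[271.5 220.6] 107 [ 0.4768 -0.179 ]
[329.2 352.4] 616 [ 0.6218 -0.1615]
[429.3 378.8] 206 [ 0.6804 -0.0745]
pos [ 0.4541 -0.1875  0.1217] fy 73.9 F [ 0.4 -0.1 -1. ] gap 0.0856 j6 -1.79
  units [-0.33 -0.26 -0.21] | yaw deg 0.5 share 0.009 | units after turn [-0.33 -0.25 -0.21]
```

View pics/w5.png

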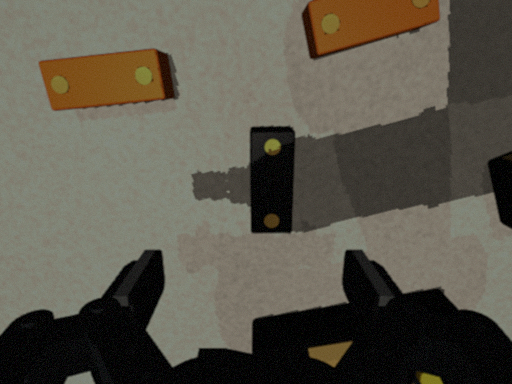

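P2 has been knocked aside: its studs are at (272,146) and (271.5,221), so it is now at (0.448,-0.171). The black shape at (505,185) is the plunger block. I'm correcting and grasping.

```bash
python3 -m jog '[0.43,0.56,0,-0.013,0,0,0.8,0,0,0,0,0,0,0,0,0]' 0
python3 look.py w6 .4477 -.171 .0095 74.7
```

```text
t: 17.93
position: [0.4475, -0.1709, 0.1016]
tool_rot: [-0.0, 0.133, 0.991, -0.0]
wrist_force: [0.6, 0.2, 0.6]
finger_gap: 0.0855
gripper_force: 0.0
[413.3   9.9] 330 [ 0.3512 -0.0449]
[315.4  36.5] 352 [ 0.3499 -0.1047]
[114.2  88.7] 318 [ 0.3457 -0.2367]
[23.9 97.1] 287 [ 0.335  -0.2957]
[253.3 165.4] 228 [ 0.4185 -0.163 ]
[251.9 244. ] 155 [ 0.4771 -0.1801]
pos [ 0.4482 -0.1711  0.1021] fy 74.7 F [-0.2 -0.1  0.2] gap 0.0857 j6 -1.81
  units [0.02 0.   3.71] | yaw deg 0.0 share 0.001 | units after turn [0.02 0.   3.71]
```

```bash
python3 -m jog '[0,-0.02,1,0.02,0,0,1,0,0,0,1,0,0,0,0.5,0,0,0,0.2,0]' 0
python3 -m jog '[0,0,0,0,0,0,0,0]'
python3 -m jog '[0,0,0,0,0,0,0,0,0,0,0,0,0,0,0,0,0,0,0,0]' 1 70
python3 -m jog '[0,0,0,0,0,0,0,0,0,0,0,0]'
python3 -m jog '[0,0,-0.5,0,0,0,-1,0,0,0,-1,0,0,0,-1,0,0,0,-1,0]'
python3 -m jog '[0,0,-1,0,0,0,-1,-0.1,0,0,0,-0.1,0,0,0,-0.1,0,0,0,-0.1]'
python3 -m jog '[0,0,0,0,0,0,0,0]'
python3 - <<'E'
from h import *
go([.4958,.1849,.016],97.8)
E
```

```text
t: 18.4
position: [0.4471, -0.1717, 0.0077]
tool_rot: [-0.001, 0.144, 0.99, -0.0]
wrist_force: [-0.0, -1.0, -0.1]
finger_gap: 0.0854
gripper_force: 0.0
t: 18.57
position: [0.4485, -0.1717, 0.0097]
tool_rot: [0.001, 0.143, 0.99, -0.0]
wrist_force: [0.3, -0.1, 0.5]
finger_gap: 0.0853
gripper_force: 0.0
t: 18.98
position: [0.4481, -0.1716, 0.0097]
tool_rot: [0.001, 0.143, 0.99, -0.0]
wrist_force: [-1.3, 1.0, 3.1]
finger_gap: 0.0329
gripper_force: 70.8
t: 19.23
position: [0.4481, -0.1716, 0.0097]
tool_rot: [0.001, 0.143, 0.99, -0.0]
wrist_force: [-0.6, 1.0, 6.2]
finger_gap: 0.0331
gripper_force: 71.2
t: 19.65
position: [0.4467, -0.1714, 0.1222]
tool_rot: [-0.001, 0.144, 0.99, 0.0]
wrist_force: [0.8, 0.3, -0.1]
finger_gap: 0.0328
gripper_force: 70.3
t: 20.07
position: [0.447, -0.1713, 0.1716]
tool_rot: [0.0, -0.068, 0.998, 0.0]
wrist_force: [-0.5, 0.6, -1.1]
finger_gap: 0.0327
gripper_force: 70.1
t: 20.23
position: [0.447, -0.1715, 0.171]
tool_rot: [-0.0, -0.064, 0.998, 0.0]
wrist_force: [0.5, -0.9, -1.1]
finger_gap: 0.0329
gripper_force: 70.2
pos [ 0.447  -0.1715  0.171 ] fy 97.3 F [ 0.5 -0.9 -1.1] gap 0.0329 j6 -1.42
  units [-3.76 13.89  6.2 ] | yaw deg -0.5 share -0.008 | units after turn [-3.87 13.86  6.2 ]
```

```bash
python3 -m jog '[-0.28,1,0,-0.008,-0.28,1,0,0,-0.28,1,0,0,-0.28,1,0,0,-0.28,1,0,0]'
python3 -m jog '[-0.28,1,0,0,-0.28,1,0,0,-0.28,1,0,0,-0.28,1,0,0,-0.28,1,0,0]'
python3 -m jog '[-0.28,1,0,0,-0.28,1,0,0,-0.28,1,0,0,-0.2,0.85,0,0,0,0,0,0]'
python3 -m jog '[0,0,0,0,0,0,0,0]'
python3 look.py w7 .4958 .1849 .016 97.8 | tail -2
```

```text
t: 20.65
position: [0.4647, -0.0418, 0.171]
tool_rot: [-0.0, -0.068, 0.998, 0.0]
wrist_force: [0.0, -0.7, -0.5]
finger_gap: 0.0329
gripper_force: 70.3
t: 21.07
position: [0.482, 0.087, 0.171]
tool_rot: [-0.0, -0.068, 0.998, -0.0]
wrist_force: [0.9, -0.0, -1.8]
finger_gap: 0.033
gripper_force: 70.3
t: 21.48
position: [0.4954, 0.188, 0.1709]
tool_rot: [0.0, -0.07, 0.998, 0.0]
wrist_force: [0.6, -0.3, -2.2]
finger_gap: 0.0323
gripper_force: 70.3
t: 21.65
position: [0.4941, 0.1842, 0.1708]
tool_rot: [-0.001, -0.069, 0.998, -0.0]
wrist_force: [-0.6, -0.1, -1.1]
finger_gap: 0.0327
gripper_force: 70.3
pos [0.4942 0.1838 0.1709] fy 97.9 F [ 0.7  0.5 -1.5] gap 0.0326 j6 -2.1
  units [-0.08  0.04  6.2 ] | yaw deg 0.1 share 0.001 | units after turn [-0.08  0.04  6.2 ]
```

View pics/w7.png

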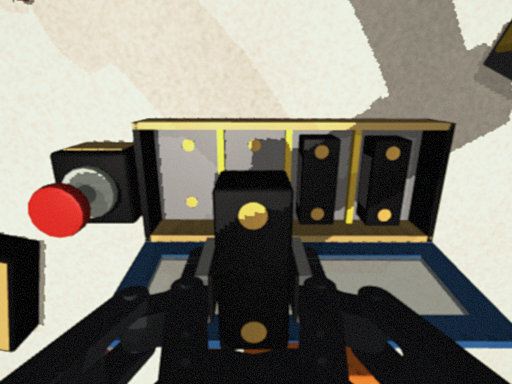

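Two packs are seated at (319,180) and (387,180). I'm lowering the third into the bay at about (250,180). It sits centred between the ridges at 220 and 289.

```bash
python3 -m jog '[-0.08,0,0,0,0,0,1,0,0,0,1,0,0,0,1,0,0,0,1,0]'
python3 -m jog '[0,0,1,0,0,0,0.8,0,0,0,0.4,0,0,0,0,0,0,0,0,0]'
python3 -m jog '[0,0,0,0,0,0,0,0,0,0,0,0,0,0,0,0]' 0.5
python3 -m jog '[0,0,-0.3,0,0,0,-1,0,0,0,-1,0,0,0,-1,0,0,0,-1,0]'
python3 -m jog '[0,0,-1,0,0,0,-1,0,0,0,-1,0,0,0,-1,0,0,0,0,0]' 1
python3 -m jog '[0,0,0,0,0,0,0,0]'
python3 - <<'E'
from h import *
c=cam("top"); a=np.clip(c["bgr"].astype(float)*1.6,0,255).astype(np.uint8); cv2.imwrite("pics/top1.png",a[120:384])
C=np.array([.4913,.2176]);th=np.radians(7.8);ex=np.array([np.cos(th),np.sin(th)])
for ang in (1.6,1.7,1.85):
    p=C+ex*.056-ex*np.cos(ang)*.126; z=.045+.126*np.sin(ang); print(ang,p.round(3),round(z,3),w2p(c,[*p,z]).round(1))
H,S,V=cv2.split(cv2.cvtColor(c["bgr"],cv2.COLOR_BGR2HSV))
for m,ce,ar in blobs((H>5)&(H<20)&(S>150)&(V>70),12): print(ce.round(1),ar,np.ptp(np.nonzero(m)[1]),np.ptp(np.nonzero(m)[0]))
go([*C,.2],97.8)
E
```

```text
t: 22.12
position: [0.4969, 0.1841, 0.0708]
tool_rot: [0.001, -0.069, 0.998, 0.0]
wrist_force: [-0.6, -0.3, -1.2]
finger_gap: 0.033
gripper_force: 70.3
t: 22.53
position: [0.4972, 0.1846, 0.0166]
tool_rot: [0.0, -0.069, 0.998, 0.0]
wrist_force: [-0.1, 0.8, -1.3]
finger_gap: 0.0325
gripper_force: 71.6
t: 22.87
position: [0.497, 0.1851, 0.0169]
tool_rot: [0.001, -0.069, 0.998, 0.0]
wrist_force: [-0.5, -0.5, 0.9]
finger_gap: 0.0429
gripper_force: 0.0
t: 23.28
position: [0.4965, 0.1849, 0.1257]
tool_rot: [0.0, -0.07, 0.998, 0.0]
wrist_force: [1.2, 0.3, -0.4]
finger_gap: 0.0429
gripper_force: 0.0
t: 23.7
position: [0.4992, 0.1861, 0.2304]
tool_rot: [0.006, -0.07, 0.998, 0.002]
wrist_force: [0.4, -0.8, 0.3]
finger_gap: 0.0001
gripper_force: 0.0
t: 23.87
position: [0.496, 0.1847, 0.2237]
tool_rot: [-0.0, -0.069, 0.998, 0.0]
wrist_force: [0.4, -0.2, -0.6]
finger_gap: 0.0002
gripper_force: 0.0
1.6 [0.55  0.226] 0.171 [166.9 196.2]
1.7 [0.563 0.227] 0.17 [166.4 191.6]
1.85 [0.581 0.23 ] 0.166 [165.8 185. ]
[168.9 190. ] 80 24 5
[267.5 264.5] 60 16 10
[342.5 269.6] 123 24 12
pos [0.4959 0.1846 0.2231] fy 98.0 F [-0.2 -0.4 -0.7] gap 0.0001 j6 -2.09
  units [-0.    1.33  0.92] | yaw deg 0.2 share 0.003 | units after turn [0.   1.33 0.92]
```

View pics/top1.png

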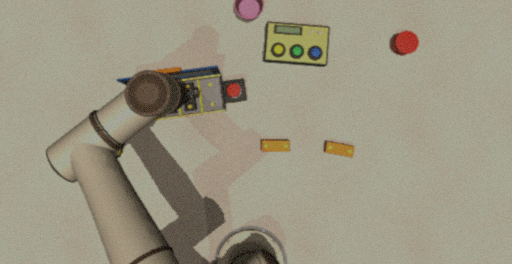

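All packs are off the bench: only the two orange look-alikes remain at (275,145) and (339,149). Next is the lid. I go over it with the fingers shut and come down behind the lip.

```bash
python3 -m jog '[-0.95,0.25,0,0,-0.95,0.25,0,0,-0.95,0.25,0,0,-0.95,0.25,0,0,-0.95,0.33,0,0]' 1 40
python3 -m jog '[-0.9,0,0,0,0,0,0.8,0,0,0,0.8,0,0,0,0.9,0,0,0,0,0]'
python3 -m jog '[0,0,0,0,0,0,0,0]'
python3 - <<'E'
from h import *
c=cam("wrist"); cv2.imwrite("pics/w8.png",c["bgr"])
th=np.radians(7.8);ex=np.array([np.cos(th),np.sin(th)]);hg=np.array([.4913,.2176])+.056*ex
go([*(hg+ex*.017),.160],97.8)
E
```

```text
t: 24.33
position: [0.6101, 0.2342, 0.222]
tool_rot: [-0.002, -0.069, 0.998, -0.001]
wrist_force: [-0.3, 0.5, 0.1]
finger_gap: 0.0002
gripper_force: 0.0
t: 24.75
position: [0.6285, 0.2358, 0.1539]
tool_rot: [-0.006, -0.069, 0.998, -0.002]
wrist_force: [-0.8, -0.9, -2.2]
finger_gap: 0.0003
gripper_force: 0.0
t: 24.92
position: [0.6324, 0.2376, 0.1619]
tool_rot: [0.0, -0.07, 0.998, -0.0]
wrist_force: [0.0, 0.3, 0.5]
finger_gap: 0.0002
gripper_force: 0.0
pos [0.6327 0.2378 0.1627] fy 98.0 F [ 0.5  0.7 -0.6] gap -0.0002 j6 -2.03
  units [ 2.79 -0.02  0.1 ] | yaw deg 0.2 share 0.003 | units after turn [ 2.79 -0.03  0.1 ]
```

View pics/w8.png

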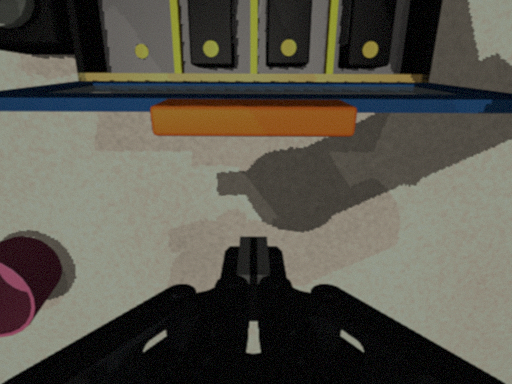

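The fingers stand behind the orange lip (253,115), and three packs are in the bays. Sweeping the lid over now.

```bash
python3 -m jog '[0.7,0,0,0,0.7,0,0,0,0.7,0,0,0,0.7,0,0.1,0,0,0,0,0]'
python3 -m jog '[0.6,0,0.05,0,0.6,0,0.05,0,0.56,0,0.2,0,0.56,0,0.2,0,0,0,0,0]'
python3 -m jog '[0.5,0,0.34,0,0.5,0,0.34,0,0.4,0,0.5,0,0.4,0,0.5,0,0,0,0,0]'
python3 -m jog '[0.26,0,0.5,0,0.26,0,0.5,0,0.1,0,0.4,0,0.1,0,0.4,0,0,0,0,0]'
python3 -m jog '[0,0,0.15,0,0,0,0.15,0,0,0,0.1,0,0,0,0,0,0,0,0,0]'
python3 - <<'E'
from h import *
c=cam("wrist"); cv2.imwrite("pics/w9.png",c["bgr"])
th=np.radians(7.8);ex=np.array([np.cos(th),np.sin(th)]);hg=np.array([.4913,.2176])+.056*ex
go([*(hg-ex*.104),.05],97.8)
E
```

```text
t: 25.38
position: [0.5613, 0.2279, 0.1613]
tool_rot: [0.001, -0.07, 0.998, 0.001]
wrist_force: [0.0, 0.3, -1.0]
finger_gap: 0.0001
gripper_force: 0.0
t: 25.8
position: [0.504, 0.2196, 0.1472]
tool_rot: [0.0, -0.07, 0.998, 0.0]
wrist_force: [0.2, -0.2, -0.5]
finger_gap: 0.0004
gripper_force: 0.0
t: 26.22
position: [0.4595, 0.2129, 0.1033]
tool_rot: [-0.001, -0.07, 0.998, -0.001]
wrist_force: [-0.1, -0.4, -0.2]
finger_gap: -0.0001
gripper_force: 0.0
t: 26.63
position: [0.4456, 0.2128, 0.0595]
tool_rot: [0.002, -0.07, 0.998, 0.001]
wrist_force: [4.9, 0.2, -2.0]
finger_gap: -0.0004
gripper_force: 2.0
t: 27.05
position: [0.4448, 0.2124, 0.0515]
tool_rot: [0.002, -0.07, 0.998, 0.001]
wrist_force: [1.6, 1.0, 9.5]
finger_gap: 0.0002
gripper_force: 6.8
pos [0.4448 0.2124 0.0515] fy 98.1 F [1.1 0.6 9.3] gap -0.0 j6 -2.21
  units [ 0.05 -0.05  0.06] | yaw deg 0.3 share 0.004 | units after turn [ 0.05 -0.05  0.06]
```

The fingertips stopped at z=0.0515 with 9.5 N upward, so the lid appears shut (its upper side is at 51 mm). I'll lift, check, and move to the plunger.

```bash
python3 -m jog '[0,0,-1,0,0,0,-1,0,0,0,-1,0,0,0,-1,0,0,0,-0.4,0]'
python3 -m jog '[-0.27,-1,0,0,-0.27,-1,0,0,-0.27,-1,0,0,-0.27,-1,0,0,-0.27,-1,0,0]'
python3 -m jog '[-0.27,-1,0,0,-0.27,-0.9,0,0,0,0,0,0,0,0,0,0]'
python3 - <<'E'
from h import *
c=cam("wrist"); cv2.imwrite("pics/w10.png",c["bgr"])
H,S,V=cv2.split(cv2.cvtColor(c["bgr"],cv2.COLOR_BGR2HSV))
for m,ce,a in blobs(((H<6)|(H>174))&(S>150)&(V>70),200): print("red",ce.round(1),a,p2w(c,ce,.114).round(4))
go([.5147,.0472,.12],97.8)
E
```

```text
t: 27.52
position: [0.4437, 0.2109, 0.1625]
tool_rot: [0.001, -0.069, 0.998, 0.001]
wrist_force: [0.1, 1.3, -0.2]
finger_gap: 0.0001
gripper_force: 0.0
t: 27.93
position: [0.4928, 0.0902, 0.1592]
tool_rot: [-0.001, -0.07, 0.998, -0.0]
wrist_force: [-0.3, 0.1, -0.7]
finger_gap: 0.0001
gripper_force: 0.0
t: 28.27
position: [0.5128, 0.0454, 0.1589]
tool_rot: [-0.001, -0.068, 0.998, -0.0]
wrist_force: [0.0, -0.4, -0.4]
finger_gap: -0.0005
gripper_force: 0.0
red [258.6 214.7] 1706 [0.5095 0.0486 0.114 ]
pos [0.5127 0.0462 0.159 ] fy 97.9 F [ 0.2  0.2 -1.1] gap 0.0004 j6 -1.84
  units [-0.09  0.03  1.56] | yaw deg 0.1 share 0.002 | units after turn [-0.09  0.03  1.56]
```

View pics/w10.png

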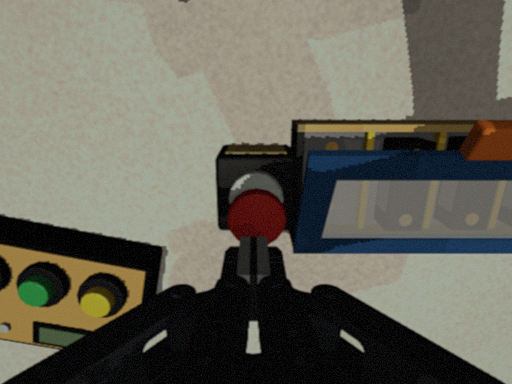

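The lid looks ajar: its near edge at row 152 and the lip at (490,140) stand off the near rim at row 122. I'll fit the lid angle to confirm.

```bash
python3 - <<'E'
from h import *
c=cam("wrist")
th=np.radians(7.8);ex=np.array([np.cos(th),np.sin(th)]);ey=np.array([-ex[1],ex[0]]);hg=np.array([.4913,.2176])+.056*ex
for a in (0,.1,.2,.3,.45,.6,.8):
    def P(r,y,t): 
        q=hg-ex*(r*np.cos(a)-t*np.sin(a))+ey*y; return w2p(c,[*q,.045+r*np.sin(a)+t*np.cos(a)]).round(0)
    print(a,"corner near",P(.114,-.138,.006),"hinge corner",P(0,-.138,.006),"lip right-near",P(.138,-.04,.006),P(.114,-.04,.006))
print("rim",w2p(c,[*(hg-ex*.112-ey*.138),.045]))
E
```

```text
0 corner near [297. 123.] hinge corner [291. 251.] lip right-near [426.  91.] [421. 123.]
0.1 corner near [299. 126.] hinge corner [291. 251.] lip right-near [435.  93.] [428. 126.]
0.2 corner near [301. 130.] hinge corner [291. 252.] lip right-near [446.  97.] [436. 131.]
0.3 corner near [303. 137.] hinge corner [291. 252.] lip right-near [456. 104.] [443. 138.]
0.45 corner near [306. 151.] hinge corner [291. 253.] lip right-near [473. 119.] [455. 152.]
0.6 corner near [309. 171.] hinge corner [291. 254.] lip right-near [490. 143.] [466. 171.]
0.8 corner near [312. 203.] hinge corner [291. 254.] lip right-near [510. 185.] [479. 204.]
rim [295.95612382 124.37292522]
```

Confirmed: the lid stands at 0.45 rad, dragged up on lifting by the fingertips catching behind the lip. I'll press again, squarely on top of the lip.

```bash
python3 -m jog '[0.38,0.98,0,0,0.38,0.98,0,0,0.38,0.98,0,0,0.38,0.98,0,0,0.38,0.98,0,0]'
python3 -m jog '[0.38,1,0,0,0.38,1,0,0,0,0,0,0,0,0,0,0]'
python3 - <<'E'
from h import *
go([.4219,.2081,.053],97.8)
E
```

```text
t: 28.78
position: [0.4479, 0.163, 0.1594]
tool_rot: [-0.0, -0.07, 0.998, -0.0]
wrist_force: [-0.4, -0.1, 0.2]
finger_gap: 0.0005
gripper_force: 0.0
t: 29.12
position: [0.4224, 0.2098, 0.1595]
tool_rot: [-0.0, -0.072, 0.997, -0.0]
wrist_force: [0.1, -0.2, -0.2]
finger_gap: 0.0
gripper_force: 0.0
pos [0.4224 0.2098 0.1595] fy 98.2 F [ 0.1 -0.2 -0.2] gap 0.0 j6 -2.23
  units [ 0.03 -0.06  4.26] | yaw deg 0.4 share 0.007 | units after turn [ 0.03 -0.06  4.26]
```

```bash
python3 -m jog '[0,0,0.8,0,0,0,0.7,0,0,0,0.7,0,0,0,0.7,0,0,0,0.6,0]'
python3 -m jog '[0,0,0.4,0,0,0,0.3,0,0,0,0.1,0,0,0,0,0]'
python3 -m jog '[0,0,0,0,0,0,0,0,0,0,0,0]'
python3 -m jog '[0,0,-0.2,0,0,0,-0.5,0,0,0,-1,0,0,0,-1,0,0,0,-1,0]'
python3 -m jog '[0,0,-1,0,0,0,0,0,0,0,0,0]'
python3 - <<'E'
from h import *
c=cam("wrist"); cv2.imwrite("pics/w11.png",c["bgr"])
th=np.radians(7.8);ex=np.array([np.cos(th),np.sin(th)]);ey=np.array([-ex[1],ex[0]]);hg=np.array([.4913,.2176])+.056*ex
for a in (0,.05,.1,.2,.45):
    f=lambda r,y:w2p(c,[*(hg-ex*(r*np.cos(a)-.006*np.sin(a))+ey*y),.045+r*np.sin(a)+.006*np.cos(a)]).round(0)
    print(a,"near corners",f(.114,-.138),f(.114,.138),"hinge",f(0,-.138),"lip",f(.138,-.04),f(.138,.04))
go([.5120,.0472,.16],97.8)
E
```

```text
t: 29.53
position: [0.4232, 0.2074, 0.0709]
tool_rot: [-0.001, -0.069, 0.998, -0.0]
wrist_force: [0.2, 0.9, 0.9]
finger_gap: -0.0002
gripper_force: 0.4
t: 29.87
position: [0.423, 0.2072, 0.057]
tool_rot: [-0.001, -0.071, 0.997, -0.002]
wrist_force: [-16.3, -4.7, 45.6]
finger_gap: 0.0001
gripper_force: 23.0
t: 30.12
position: [0.423, 0.2072, 0.057]
tool_rot: [-0.0, -0.07, 0.998, -0.001]
wrist_force: [-15.4, -3.6, 44.4]
finger_gap: 0.0
gripper_force: 22.2
t: 30.53
position: [0.4235, 0.2076, 0.1454]
tool_rot: [-0.0, -0.069, 0.998, -0.0]
wrist_force: [0.3, -0.7, -0.7]
finger_gap: 0.0002
gripper_force: 0.0
t: 30.78
position: [0.4243, 0.2085, 0.1709]
tool_rot: [0.001, -0.069, 0.998, 0.001]
wrist_force: [0.1, 0.4, -0.4]
finger_gap: -0.0001
gripper_force: 0.0
0 near corners [ 98. 195.] [407. 196.] hinge [115. 302.] lip [207. 169.] [299. 169.]
0.05 near corners [ 95. 197.] [410. 198.] hinge [115. 302.] lip [206. 172.] [300. 172.]
0.1 near corners [ 92. 200.] [413. 201.] hinge [115. 302.] lip [204. 175.] [301. 175.]
0.2 near corners [ 86. 208.] [419. 208.] hinge [116. 303.] lip [202. 182.] [303. 183.]
0.45 near corners [ 70. 233.] [434. 234.] hinge [116. 304.] lip [196. 212.] [309. 212.]
pos [0.4235 0.2079 0.1695] fy 97.9 F [-1.  -0.  -0.2] gap -0.0 j6 -2.23
  units [-2.62 -6.86  0.37] | yaw deg 0.1 share 0.002 | units after turn [-2.63 -6.85  0.37]
```

View pics/w11.png

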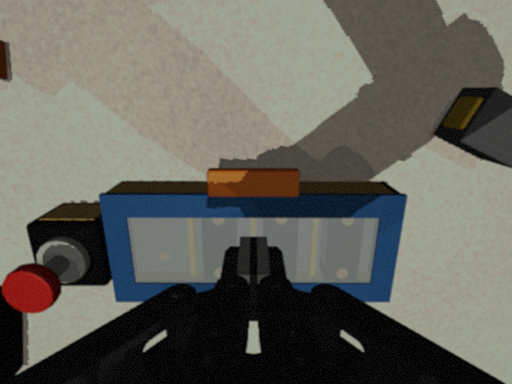

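The lid is shut now: near corners at (103,195) and (404,195) and the lip at row 169, matching angle 0. Next, the plunger.

```bash
python3 -m jog '[-0.38,-0.98,0,0,-0.38,-0.98,0,0,-0.38,-0.98,0,0,-0.38,-0.98,0,0,-0.38,-0.98,0,0]'
python3 -m jog '[-0.38,-0.98,0,0,-0.38,-0.98,0,0,0,0,0.6,0,0,0,0.6,0,0,0,0,0]'
python3 -m jog '[0,0,0,0,0,0,0,0]'
python3 - <<'E'
from h import *
go([.5137,.0475,.086],97.8)
E
```

```text
t: 31.25
position: [0.4873, 0.0919, 0.1677]
tool_rot: [-0.002, -0.07, 0.998, -0.001]
wrist_force: [-0.1, 0.3, -0.8]
finger_gap: -0.0001
gripper_force: 0.0
t: 31.67
position: [0.5104, 0.046, 0.135]
tool_rot: [-0.005, -0.068, 0.998, -0.001]
wrist_force: [-0.6, 0.3, -0.8]
finger_gap: 0.0003
gripper_force: 0.0
t: 31.83
position: [0.5133, 0.0477, 0.1392]
tool_rot: [-0.0, -0.07, 0.998, -0.0]
wrist_force: [0.7, -0.1, 1.3]
finger_gap: -0.0001
gripper_force: 0.0
pos [0.5133 0.0477 0.1392] fy 98.0 F [ 0.7 -0.1  1.3] gap -0.0001 j6 -1.84
  units [-0.01 -0.01  2.13] | yaw deg 0.2 share 0.003 | units after turn [-0.01 -0.01  2.13]
```

```bash
python3 -m jog '[0,0,0.6,0,0,0,0.5,0,0,0,0.5,0,0,0,0.4,0,0,0,0.2,0]'
python3 -m jog '[0,0,0,0,0,0,0,0,0,0,0,0,0,0,0,0,0,0,0,0]'
python3 -m jog '[0,0,0,0,0,0,0,0,0,0,0,0,0,0,0,0,0,0,0,0]'
python3 -m jog '[0,0,0,0,0,0,0,0,0,0,0,0]'
```

```text
t: 32.25
position: [0.5146, 0.0483, 0.0885]
tool_rot: [0.001, -0.071, 0.997, -0.001]
wrist_force: [-18.5, 5.0, 53.3]
finger_gap: -0.0001
gripper_force: 26.3
t: 32.67
position: [0.5144, 0.0484, 0.0889]
tool_rot: [0.002, -0.071, 0.997, -0.0]
wrist_force: [-7.3, 1.2, 20.7]
finger_gap: -0.0
gripper_force: 10.7
t: 33.08
position: [0.5144, 0.0484, 0.0889]
tool_rot: [0.002, -0.071, 0.997, -0.0]
wrist_force: [-7.4, 1.2, 21.5]
finger_gap: -0.0001
gripper_force: 10.7
t: 33.33
position: [0.5144, 0.0484, 0.0889]
tool_rot: [0.002, -0.071, 0.997, -0.0]
wrist_force: [-8.7, 0.4, 21.6]
finger_gap: 0.0
gripper_force: 10.7
```

At the stop (z=0.0889) and held for about 1.1 s. Now up, then a second stroke.

```bash
python3 -m jog '[0,0,-0.6,0,0,0,-0.6,0,0,0,-0.5,0,0,0,-0.5,0,0,0,0,0]'
python3 -m jog '[0,0,0,0,0,0,0,0,0,0,0,0,0,0,0,0,0,0,0,0]'
python3 -m jog '[0,0,0.6,0,0,0,0.5,0,0,0,0.5,0,0,0,0.4,0,0,0,0.2,0]'
python3 -m jog '[0,0,0,0,0,0,0,0,0,0,0,0,0,0,0,0,0,0,0,0]'
python3 -m jog '[0,0,0,0,0,0,0,0,0,0,0,0,0,0,0,0,0,0,0,0]'
python3 -m jog '[0,0,0,0,0,0,0,0,0,0,0,0]'
python3 -m jog '[0,0,-0.6,0,0,0,-0.6,0,0,0,-0.5,0,0,0,-0.5,0,0,0,-0.4,0]'
python3 -m jog '[0,0,-0.3,0,0,0,0,0,0,0,0,0,0,0,0,0,0,0,0,0]'
python3 - <<'E'
from h import *
c=cam("wrist")
H,S,V=cv2.split(cv2.cvtColor(c["bgr"],cv2.COLOR_BGR2HSV))
for nm,mk in dict(yel=(H>24)&(H<34)&(S>170)&(V>80),blue=(H>105)&(H<125)&(S>120)&(V>60),green=(H>45)&(H<85)&(S>120)&(V>50)).items():
    for m,ce,a in blobs(mk,60): print(nm,ce.round(1),a,p2w(c,ce,.067)[:2].round(4))
print([w2p(c,x).round(0).tolist() for x in ([.638,-.081,.067],[.632,-.136,.067],[.628,-.191,.067])])
go([.6355,-.081,.09],97.8)
E
```

```text
t: 33.75
position: [0.5155, 0.0487, 0.1429]
tool_rot: [0.004, -0.07, 0.998, 0.001]
wrist_force: [0.5, -0.1, 0.1]
finger_gap: -0.0002
gripper_force: 0.0
t: 34.17
position: [0.513, 0.0476, 0.1386]
tool_rot: [-0.001, -0.07, 0.998, -0.0]
wrist_force: [0.1, 0.2, 0.3]
finger_gap: 0.0003
gripper_force: 0.0
t: 34.58
position: [0.5141, 0.0478, 0.0884]
tool_rot: [-0.0, -0.071, 0.997, -0.001]
wrist_force: [-21.3, 5.3, 61.3]
finger_gap: -0.0002
gripper_force: 30.9
t: 35.0
position: [0.5139, 0.0478, 0.0888]
tool_rot: [0.001, -0.071, 0.998, -0.0]
wrist_force: [-9.5, 1.6, 28.3]
finger_gap: -0.0005
gripper_force: 14.6
t: 35.42
position: [0.514, 0.0478, 0.0888]
tool_rot: [0.001, -0.071, 0.998, -0.0]
wrist_force: [-10.0, 2.1, 29.7]
finger_gap: -0.0001
gripper_force: 14.6
t: 35.67
position: [0.514, 0.0478, 0.0888]
tool_rot: [0.001, -0.071, 0.998, -0.0]
wrist_force: [-10.7, 2.2, 28.8]
finger_gap: 0.0002
gripper_force: 14.6
t: 36.08
position: [0.5135, 0.0477, 0.1501]
tool_rot: [0.0, -0.07, 0.998, 0.0]
wrist_force: [-0.2, 0.3, -0.0]
finger_gap: -0.0001
gripper_force: 0.0
t: 36.5
position: [0.5128, 0.0475, 0.1559]
tool_rot: [-0.001, -0.069, 0.998, -0.0]
wrist_force: [0.6, 0.5, 0.2]
finger_gap: -0.0001
gripper_force: 0.0
yel [ 90.3 306. ] 588 [ 0.6351 -0.0821]
blue [344.1 136.7] 1866 [0.4565 0.1079]
blue [422.1 126.4] 83 [0.4411 0.163 ]
blue [426.2 242.2] 1778 [0.5321 0.1951]
green [ 27.6 294.3] 618 [ 0.6303 -0.1365]
[[92.0, 309.0], [28.0, 296.0], [-36.0, 285.0]]
pos [0.5129 0.0475 0.156 ] fy 98.0 F [ 0.4 -0.6 -0.6] gap -0.0001 j6 -1.84
  units [-4.15 -5.77  2.63] | yaw deg 0.2 share 0.003 | units after turn [-4.17 -5.76  2.63]
```

Both strokes are done. Keys measured: yellow (0.636,-0.082), green (0.631,-0.136), blue (0.628,-0.191). Going over the yellow key.

```bash
python3 -m jog '[-0.7,-0.96,0,0,-0.7,-0.96,0,0,-0.7,-0.96,0,0,-0.7,-0.96,0,0,-0.7,-0.96,0,0]'
python3 -m jog '[-0.7,-0.96,0,0,0,0,0.8,0,0,0,0.8,0,0,0,0.5,0,0,0,0,0]'
python3 -m jog '[0,0,0,0,0,0,0,0]'
python3 - <<'E'
from h import *
c=cam("wrist"); cv2.imwrite("pics/w12.png",c["bgr"])
go([.636,-.0815,.058],97.8); go([.628,-.191,.058],97.8);go([.6315,-.1363,.058],97.8)
E
```

```text
t: 36.97
position: [0.6173, -0.0601, 0.1561]
tool_rot: [-0.001, -0.07, 0.998, -0.0]
wrist_force: [-0.0, 1.2, -0.5]
finger_gap: -0.0
gripper_force: 0.0
t: 37.38
position: [0.6347, -0.0807, 0.0998]
tool_rot: [-0.004, -0.069, 0.998, 0.0]
wrist_force: [0.0, 0.3, -0.1]
finger_gap: 0.0003
gripper_force: 0.0
t: 37.55
position: [0.638, -0.0803, 0.105]
tool_rot: [0.001, -0.07, 0.998, -0.0]
wrist_force: [0.0, -0.8, 0.4]
finger_gap: 0.0
gripper_force: 0.0
pos [ 0.6381 -0.0802  0.1055] fy 98.0 F [-0.2  0.3 -0.1] gap -0.0 j6 -1.56
  units [ 0.1  -0.04  1.9 ] | yaw deg 0.2 share 0.003 | units after turn [ 0.1  -0.04  1.9 ]
pos [ 0.6381 -0.0802  0.1055] fy 98.0 F [-0.2  0.3 -0.1] gap -0.0 j6 -1.56
  units [ 1.02 -4.33  1.9 ] | yaw deg 0.2 share 0.003 | units after turn [ 1.01 -4.33  1.9 ]
pos [ 0.6381 -0.0802  0.1055] fy 98.0 F [-0.2  0.3 -0.1] gap -0.0 j6 -1.56
  units [ 0.58 -2.18  1.9 ] | yaw deg 0.2 share 0.003 | units after turn [ 0.57 -2.18  1.9 ]
```

View pics/w12.png

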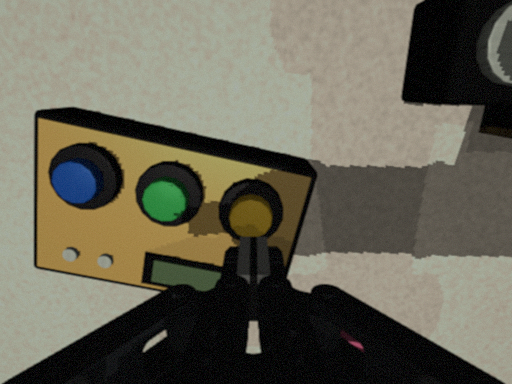

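The tips are above the yellow key (250,215), with green at (165,200) and blue at (75,183). Pressing yellow.

```bash
python3 -m jog '[0.1,0,0.6,0,0,0,0.6,0,0,0,0.4,0,0,0,0.2,0,0,0,0.12,0]'
python3 -m jog '[0,0,0,0,0,0,0,0,0,0,0,0,0,0,0,0]'
python3 -m jog '[0,0,-0.5,0,0,0,-0.7,0,0,0,-0.7,0,0,0,0,0,0,0,0,0]'
python3 -m jog '[0.23,-0.85,0,0,0.23,-0.86,0,0,0.23,-0.86,0,0,0.23,-0.86,0,0,0,-0.86,0,0]'
python3 -m jog '[0,0,0,0,0,0,0,0,0,0,0,0]'
python3 - <<'E'
from h import *
go([.628,-.191,.058],97.8)
E
```

```text
t: 38.02
position: [0.6353, -0.0805, 0.0611]
tool_rot: [0.0, -0.071, 0.997, -0.001]
wrist_force: [-11.9, 5.7, 32.3]
finger_gap: 0.0001
gripper_force: 16.3
t: 38.35
position: [0.6352, -0.0805, 0.0614]
tool_rot: [0.001, -0.07, 0.998, -0.0]
wrist_force: [-7.7, 3.6, 18.3]
finger_gap: 0.0001
gripper_force: 9.1
t: 38.77
position: [0.6358, -0.0805, 0.1056]
tool_rot: [0.002, -0.07, 0.998, 0.0]
wrist_force: [-0.7, 0.2, 0.7]
finger_gap: 0.0002
gripper_force: 0.0
t: 39.18
position: [0.6254, -0.1909, 0.1026]
tool_rot: [-0.001, -0.069, 0.998, 0.0]
wrist_force: [0.5, -0.6, -0.6]
finger_gap: 0.0001
gripper_force: 0.0
t: 39.43
position: [0.6264, -0.1898, 0.1028]
tool_rot: [-0.001, -0.069, 0.998, 0.0]
wrist_force: [-0.4, -0.1, 0.7]
finger_gap: 0.0002
gripper_force: 0.0
pos [ 0.6264 -0.1898  0.1028] fy 98.0 F [-0.4 -0.1  0.7] gap 0.0002 j6 -1.38
  units [-0.06 -0.06  1.79] | yaw deg 0.2 share 0.003 | units after turn [-0.06 -0.06  1.79]
```

Yellow went fully down (z=0.0614). Next blue, then green.

```bash
python3 -m jog '[-0.06,-0.06,0.6,0,0,0,0.6,0,0,0,0.35,0,0,0,0.15,0,0,0,0.12,0]'
python3 -m jog '[0,0,0,0,0,0,0,0,0,0,0,0,0,0,0,0]'
python3 -m jog '[0,0,-0.5,0,0,0,-0.7,0,0,0,-0.7,0,0,0,0,0,0,0,0,0]'
python3 -m jog '[-0.22,0.72,0,0,-0.22,0.72,0,0,0,0.71,0,0,0,0,0,0,0,0,0,0]'
python3 -m jog '[0,0,0,0,0,0,0,0,0,0,0,0]'
python3 - <<'E'
from h import *
go([.6315,-.1363,.058],97.8)
E
```

```text
t: 39.85
position: [0.6283, -0.1902, 0.0612]
tool_rot: [-0.001, -0.071, 0.997, -0.0]
wrist_force: [-10.0, 7.0, 26.9]
finger_gap: 0.0004
gripper_force: 13.4
t: 40.18
position: [0.6283, -0.1901, 0.0615]
tool_rot: [-0.0, -0.071, 0.998, -0.0]
wrist_force: [-5.2, 4.0, 14.0]
finger_gap: -0.0
gripper_force: 6.8
t: 40.6
position: [0.6294, -0.1909, 0.1071]
tool_rot: [0.001, -0.07, 0.998, -0.0]
wrist_force: [-0.3, 0.1, -0.1]
finger_gap: 0.0001
gripper_force: 0.0
t: 41.02
position: [0.6314, -0.1356, 0.1047]
tool_rot: [-0.001, -0.07, 0.998, 0.0]
wrist_force: [-0.4, -0.1, -0.1]
finger_gap: 0.0004
gripper_force: 0.0
t: 41.27
position: [0.6319, -0.1373, 0.1055]
tool_rot: [-0.0, -0.069, 0.998, 0.0]
wrist_force: [0.3, -0.3, -0.0]
finger_gap: -0.0002
gripper_force: 0.0
pos [ 0.6319 -0.1373  0.1055] fy 97.9 F [ 0.3 -0.3 -0. ] gap -0.0002 j6 -1.47
  units [0.01 0.04 1.9 ] | yaw deg 0.1 share 0.002 | units after turn [0.01 0.04 1.9 ]
```

```bash
python3 -m jog '[0,0.04,0.6,0,0,0,0.6,0,0,0,0.4,0,0,0,0.2,0,0,0,0.12,0]'
python3 -m jog '[0,0,0,0,0,0,0,0,0,0,0,0,0,0,0,0]'
python3 -m jog '[0,0,-0.5,0,0,0,-0.7,0,0,0,-0.7,0,0,0,-1,0,0,0,-1,0]'
python3 -m jog '[0,-1,-1,0,0,-1,0,0,0,-1,0,0,0,-1,0,0,0,0,0,0]'
python3 -m jog '[0,0,0,0,0,0,0,0,0,0,0,0,0,0,0,0]'
python3 - <<'E'
from h import *
c=cam("top"); a=np.clip(c["bgr"].astype(float)*1.6,0,255).astype(np.uint8)[120:300,90:430]; cv2.imwrite("pics/top2.png",cv2.resize(a,None,fx=2.3,fy=2.3,interpolation=cv2.INTER_CUBIC))
E
```

```text
t: 41.68
position: [0.6315, -0.1363, 0.0611]
tool_rot: [-0.001, -0.07, 0.998, -0.001]
wrist_force: [-11.0, 5.1, 30.7]
finger_gap: -0.0
gripper_force: 14.8
t: 42.02
position: [0.6315, -0.1362, 0.0614]
tool_rot: [-0.0, -0.07, 0.998, -0.001]
wrist_force: [-7.8, 2.5, 16.0]
finger_gap: 0.0001
gripper_force: 7.8
t: 42.43
position: [0.6314, -0.136, 0.1559]
tool_rot: [-0.001, -0.069, 0.998, -0.0]
wrist_force: [-0.3, 0.3, 0.3]
finger_gap: -0.0001
gripper_force: 0.0
t: 42.85
position: [0.6457, -0.239, 0.1801]
tool_rot: [0.0, -0.067, 0.998, -0.001]
wrist_force: [0.6, 0.1, -0.3]
finger_gap: -0.0001
gripper_force: 0.0
t: 43.18
position: [0.6458, -0.2338, 0.1804]
tool_rot: [-0.0, -0.07, 0.998, 0.0]
wrist_force: [-0.3, 0.1, 0.6]
finger_gap: -0.0002
gripper_force: 0.0
```

View pics/top2.png

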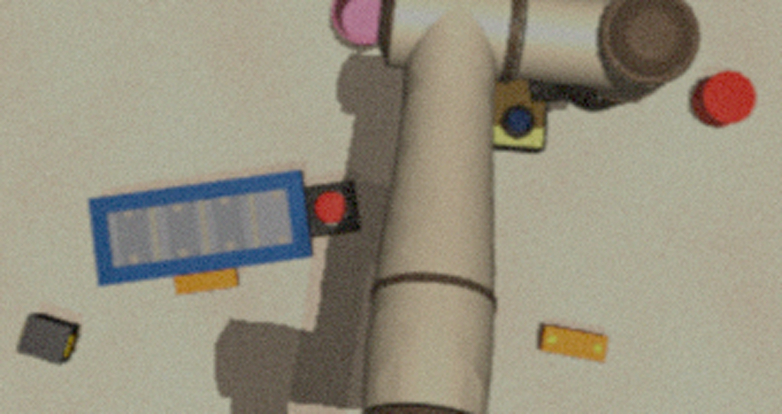

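The lid is shut over the case (200,225), the plunger is up (330,208), and the bystanders are in place. Handing in.

```bash
python3 -c "
from plant import ctrl
print(ctrl.close_job())"
```

```text
the job is handed in; nothing more can be done
None
```

The job is handed in (no verdict came back): three black packs lie in their own bays (no fourth was on the bench), the lid is shut after a second press because it lifted the first time, the plunger got two held strokes, and yellow, blue and green were pressed in order.

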